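# Load the slide carrier under the microscope and hold it pressed home

### The job

Pick up the blue slide carrier from the bench by its orange fin, lay it flat on the microscope's loading track between the guides, and slide it under the objective until its front end is behind the steel lip and pushes the spring stop fully home against the end wall. Do not touch the objective with anything, and leave the bottle, jar and slide box where they are. Finish while still holding the carrier pressed home with the gripper: the spring pushes it out again if you let go.

Things in the scene. Friction and masses are not known exactly. Their poses are not given: they have to be found in the camera images.
- carrier: Loose slide carrier, 0.08 to 0.17 kg: blue plate 175 long (x -135 to +40), 40 wide (y), 5 thick; a 75 x 26 glass slide on its front part, 1 proud; upright orange fin near the rear. Origin: on the underside below the slide's middle. x points to the front end, which goes in first; z up. Centre of mass near x = -85. Starts flat on the bench, right of the microscope.
- fin (a point): Middle of the carrier's orange fin, on carrier x = -115, y = 0, 35 above its underside; axes as the carrier's. The fin is 32 long (x) and 10 thick (y), from the plate's top to 50 above the underside. Grip it across the 10 mm.
- dock (a point): Point on top of the black microscope stage (120 above the bench) straight under the objective; the carrier's origin lies here when home. x: the way the carrier is pushed, roughly away from the robot; y: to the column; z up. Stage: 150 x 150 about this point, level with the track. Microscope fixed; its place and yaw vary. The end wall's face is at x = 40, 12 high.
- track_start (a point): Open near end of the aluminium loading track (66 wide), on its top surface, mid-width, 211 before the dock; axes as the dock's. Steel guide strips 6 high on both sides, seen in dock x: 52 apart inside from -211 to -49, narrowing to 43 apart at about -8, then 43 up to the end wall.
- lip_edge (a point): Middle of the lower near edge of the steel lip, at dock x = 26, 8 above the stage; the lip is 55 wide, 4 thick and overhangs from the end wall (dock x = 40) back to here. The carrier's 5 mm plate passes under it. Axes as the dock's.
- objective: Working objective over the dock, black and steel, radius 13, tapering below. Origin: centre of its lower end, 24 above the stage; not to be touched. Over it the microscope's head (nosepiece radius 37, white beam 62 wide in dock x, camera tube) reaches from 100 to 230 above the stage, spare objectives tilt to +x and +y; column at dock y = 130 to 180, x = -38 to 38.
- stop (a joint): Spring stop: brass bar under the lip, 22 wide, 1 to 5 above the stage, pushed along dock x by the carrier's front. In m: 0 = sprung out, its face 8 mm before the end wall (dock x = 32); 0.008 = flush with the wall, home. About 2 N to start, 8.5 N at home; springs back. A red stub behind the wall comes out as it goes in.
- stain_bottle: Bystander: amber bottle, radius 20, 85 high, upright. Origin: centre of the underside.
- slide_box: Bystander: green slide box with white lid, 87 x 102 x 34. Origin: centre of the underside.
- sample_jar: Bystander: glass jar with blue cap, radius 30, 60 high. Origin: centre of the underside.
There are look-alikes about, which are no part of the job. Of the things that look like the carrier, the smaller one is meant.

How it is judged:
By the outcome, as a careful person would: the job done as asked, in the order asked, and still so for the second after the job is handed in, while the arm keeps its last pose, push and grip.
It also fails if it takes over 58 s, if anything falls off the work surface, if the arm or the gripper's body presses on something with over 40 N, if the wrist force passes 120 N, or if a joint passes its speed limit or range.

### The arm

A 7-joint arm with a two-finger parallel gripper is mounted at the origin on the work surface. World frame = base frame: x ahead of the robot, y to its left, z up, the work surface at z = 0. Lengths are in mm, angles in degrees, forces in N, time in s.
With the tool pointing down it reaches from about 350 to 900 mm from the base axis. Payload 8.1 kg.
Tool frame: the origin (TCP) lies between the finger pads; the fingertips stand 8 mm ahead of it and the grasp point (between the pads) lies 11 mm behind it; z points along the fingers, y is the direction in which the jaws open and shut (so a half turn about z gives the same grasp; the last joint's range is limited). The gripper opens to 92 mm and grips with 3 to 60 N. Pads are 19 mm wide; open, the fingers measure 130 mm over their backs; the gripper's body (75 mm by 190 mm) begins 47 mm behind the grasp point.
Start: joints at [-69.878, 24.895, 1.432, 90.138, -0.665, 64.973, -4.303], TCP at [274.018, 561.743, 234.742] pointing down, gripper open.
Joint ranges: [-149.89, 149.89], [-25.12, 119.58], [-72.63, 75.52], [4.76, 147.25], [-75.54, 255.54], [6.69, 114.76], [-157.13, 157.13]. Speed limits (degrees/s): [127.2, 127.2, 172.46, 172.46, 180, 180, 180].

### API

Orientations are given as [roll, pitch, yaw] about the fixed x, y, z axes, in that order (R = Rz(yaw) Ry(pitch) Rx(roll)).
In Python, from bench import ctrl gives the robot as it stands. Calls block until the motion is done:
- ctrl.move_pose(position, orientation): joint-space move of the TCP to a pose.
- ctrl.line_to(position, ori=None, feed=150, max_force=None): straight line of the TCP; ori=None keeps the orientation; feed is the mean speed in mm/s. With max_force (N) it stops when the force on the tool has changed by that much, and returns True; else False.
- ctrl.movej(angles): joint-space move.
- ctrl.gripper_open() and ctrl.grasp(force=None): open the fingers fully, or close them until they stop; force is the grip in N (None keeps the last).
- ctrl.sleep(seconds).
- ctrl.ik(position, orientation): joint angles nearest the present ones, or None.
- ctrl.read_camera(name): name is "scene" or "top"; returns a dict with "color" (400x640x3 uint8, red, green, blue), "fx", "fy", "cx", "cy" (pixels), "dist" ([k1, k2, p1, p2, k3] as OpenCV has them; the pictures are not rectified), "R" (3x3) and "t" (3): a world point X has camera coordinates R X + t. Camera axes: x right, y down, z forward; pixel columns grow to the right and rows downward; lengths in mm; the calibration is good to about 2 mm. A picture is of the moment at which its call begins. There is no depth.
A pose or a line that the arm cannot do raises ctrl.MotionError and nothing moves.
- ctrl.finish_job(): hands the job in, once; it reports no verdict.
Readings, each from a call of its own:
- ctrl.current_clock(): time.
- ctrl.current_joint_positions(): joint angles.
- ctrl.current_joint_velocities(): joint speeds.
- ctrl.current_tau(): joint torques, N m.
- ctrl.current_eef_pos(): TCP position.
- ctrl.current_tcp_rot(): TCP orientation.
- ctrl.current_contact_force(): force on the tool from outside, world axes, zero at the start.
- ctrl.current_wrist_torque(): the same for the moment, N m.
- ctrl.current_finger_gap(): opening from 0.0 (shut) to 1.0 (fully open).
Only numpy, scipy, OpenCV 4.12 (cv2) and the standard library are available. Lean on these libraries where they do the work, as an engineer would, in place of code of your own. Each camera call takes 0.05 s, during which the arm holds its last target.

## Working session

There is one attempt and no reset: what is moved stays moved. The work goes in short steps, each a Python script; the robot and the scene stay as the last script left them, time stands still between calls to the robot, and variables do not carry over. Pictures are saved under pics/ and viewed, and the job is handed in when it is done.

```bash
ls; mkdir -p pics
python3 - <<'E'
from bench import ctrl
import cv2
for n in("scene","top"):
    d=ctrl.read_camera(n); cv2.imwrite(f"pics/{n}0.png",cv2.cvtColor(d["color"],cv2.COLOR_RGB2BGR))
    print(n,d["fx"],d["fy"],d["cx"],d["cy"],d["dist"],d["R"],d["t"])
print(ctrl.current_clock(),ctrl.current_tcp_rot(),ctrl.current_finger_gap())
E
```

```text
pics
scene 425.5122605356568 425.5122605356568 319.70843077530765 196.44342652517193 [-0.00136304  0.          0.          0.          0.        ] [[ 0.49086928  0.87118158  0.00948766]
 [ 0.4814099  -0.26214291 -0.83637647]
 [-0.72614865  0.41511897 -0.54807334]] [-138.58340379 -243.05817078 1681.40924596]
top 481.69060385258706 481.69060385258706 323.0976448443827 197.5438666326187 [-0.0196482  0.         0.         0.         0.       ] [[ 1.64053049e-02 -9.99859936e-01  3.31267963e-03]
 [-9.82050210e-01 -1.67355494e-02 -1.87875773e-01]
 [ 1.87904897e-01 -1.71058395e-04 -9.82187212e-01]] [-183.18923824  593.27556879 1057.17325778]
0.1 [-1.79919031e+02  7.49763018e-03  1.53995986e+02] 0.9979310385939695
```

View pics/scene0.png

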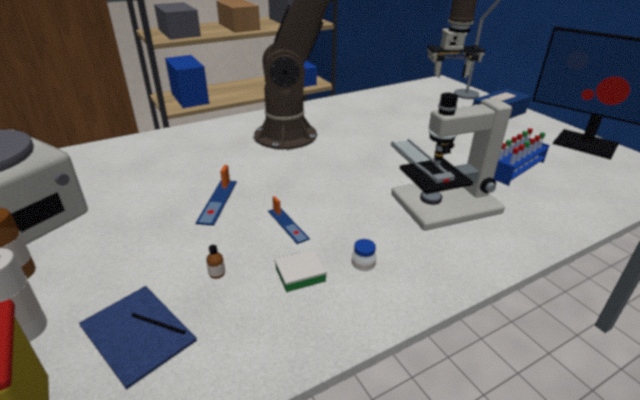

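View pics/top0.png

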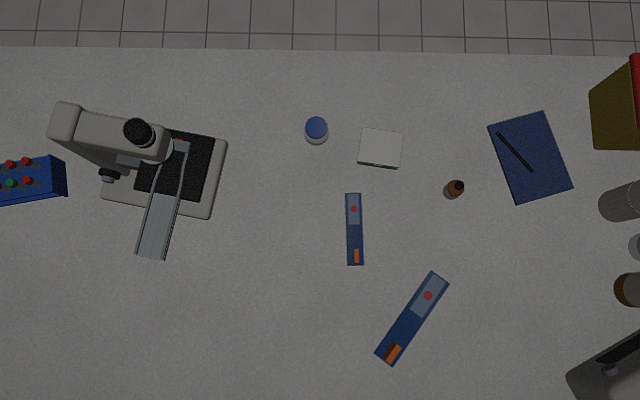

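Candidates: small carrier at top (354,228) / scene (288,220); large carrier at top (412,318) / scene (217,195). By the description I want the smaller one. I'll measure both and crop.

```bash
cat > h.py <<'E'
import numpy as np, cv2
from bench import ctrl
def cam(n):
    return ctrl.read_camera(n)
def K(d): return np.array([[d["fx"],0,d["cx"]],[0,d["fy"],d["cy"]],[0,0,1.]])
def ray(d,px):
    u=cv2.undistortPoints(np.array(px,float).reshape(-1,1,2),K(d),np.array(d["dist"],float)).reshape(-1,2)
    R=np.array(d["R"]);t=np.array(d["t"])
    return -R.T@t, np.c_[u,np.ones(len(u))]@R
def onplane(d,px,z):
    c,v=ray(d,px); s=(z-c[2])/v[:,2]
    return c+v*s[:,None]
def proj(d,X):
    R=np.array(d["R"]);t=np.array(d["t"],float)
    return cv2.projectPoints(np.array(X,float).reshape(-1,1,3),cv2.Rodrigues(R)[0],t,K(d),np.array(d["dist"],float))[0].reshape(-1,2)
def tri(d1,p1,d2,p2):
    c1,v1=ray(d1,[p1]);c2,v2=ray(d2,[p2]);v1=v1[0];v2=v2[0]
    s=np.linalg.lstsq(np.c_[v1,-v2],c2-c1,rcond=None)[0]
    a=c1+s[0]*v1;b=c2+s[1]*v2
    return (a+b)/2,np.linalg.norm(a-b)
def crop(d,x0,y0,x1,y1,k,name):
    im=cv2.cvtColor(d["color"],cv2.COLOR_RGB2BGR)[y0:y1,x0:x1]
    im=cv2.resize(im,None,fx=k,fy=k,interpolation=cv2.INTER_CUBIC)
    im=cv2.convertScaleAbs(im,alpha=1.4)
    cv2.imwrite(f"pics/{name}.png",im)
E
python3 - <<'E'
from h import *
d=cam("top");s=cam("scene")
hsv=cv2.cvtColor(d["color"],cv2.COLOR_RGB2HSV)
for nm,(x0,y0,x1,y1) in dict(small=(325,180,385,275),big=(365,262,460,375)).items():
    m=(hsv[...,1]>90).astype(np.uint8)
    mm=np.zeros_like(m);mm[y0:y1,x0:x1]=m[y0:y1,x0:x1]
    mm=cv2.morphologyEx(mm,cv2.MORPH_CLOSE,np.ones((15,15)))
    c=max(cv2.findContours(mm,0,1)[0],key=cv2.contourArea)
    P=onplane(d,c.reshape(-1,2),5)[:,:2].astype(np.float32)
    r=cv2.minAreaRect(P);print(nm,r);print(cv2.boxPoints(r))
    o=((hsv[...,0]<20)&(hsv[...,1]>150)&(hsv[...,2]>80)).astype(np.uint8)
    oo=np.zeros_like(o);oo[y0:y1,x0:x1]=o[y0:y1,x0:x1]
    n,l,st,ce=cv2.connectedComponentsWithStats(oo)
    for i in range(1,n): print(" orange",st[i],ce[i],onplane(d,[ce[i]],50))
crop(d,325,180,385,275,6,"small_top");crop(d,90,90,240,270,3,"mic_top")
crop(s,380,80,510,230,4,"mic_scene")
E
```

```text
small ((532.1838989257812, -248.14105224609375), (173.72348022460938, 37.8271484375), 2.2762210369110107)
[[ 444.63947 -232.69229]
 [ 446.1419  -270.4896 ]
 [ 619.72833 -263.5898 ]
 [ 618.2259  -225.79251]]
 orange [351 206   5   6  23] [353.26086957 208.60869565] [[ 572.60479765 -243.53469321   50.        ]]
 orange [354 249   5  14  62] [355.80645161 255.79032258] [[ 463.89825641 -249.85012417   50.        ]]
big ((326.6638488769531, -383.4383544921875), (52.6818962097168, 233.4582977294922), 54.32615280151367)
[[ 216.47769 -336.76343]
 [ 406.12747 -472.90942]
 [ 436.85    -430.11328]
 [ 247.20023 -293.9673 ]]
 orange [424 291   8   9  47] [427.42553191 295.12765957] [[ 378.53191956 -411.03138162   50.        ]]
 orange [386 345  15  19 123] [392.98373984 353.73170732] [[ 250.92389339 -332.44009869   50.        ]]
```

View pics/small_top.png

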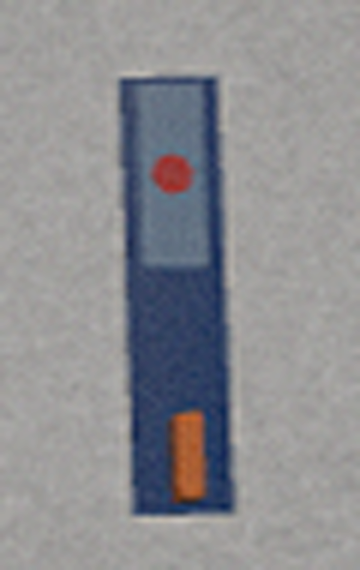

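View pics/mic_top.png

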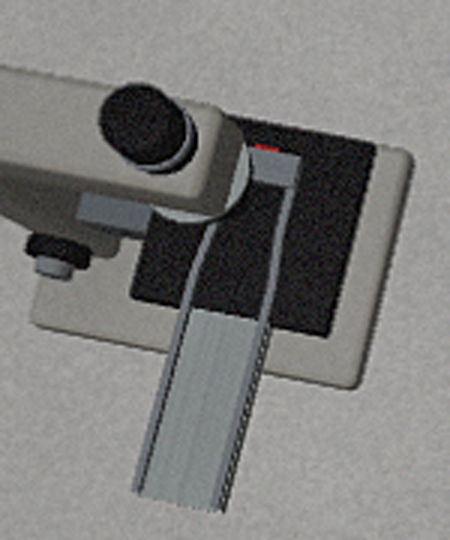

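View pics/mic_scene.png

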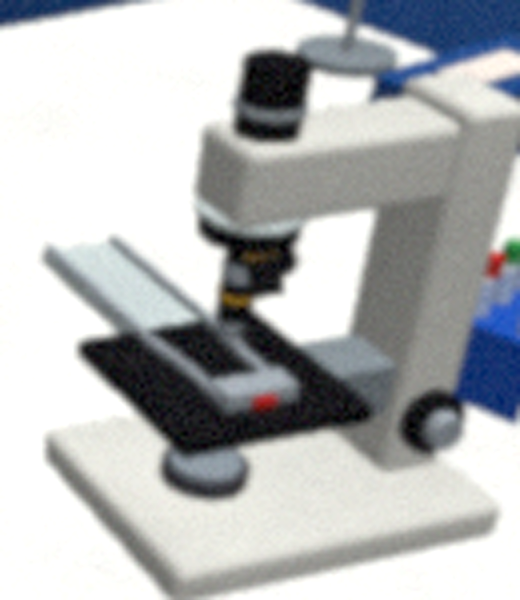

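Small carrier measured 174 x 38 (nominal 175 x 40), yaw 2.3°; the other is 233 x 53, so it's the look-alike. The crop shows the slide to the front (+x) and the fin near (355,256). The top crop shows the track's near end at about (134,253)-(164,261). I'll enlarge the microscope for edge fits.

Run:
```python
from h import *
d=cam("top");s=cam("scene")
crop(d,128,180,208,266,7,"tr1");crop(d,140,125,220,205,7,"tr2");crop(s,388,130,478,195,8,"sc2")
```

```text
(no output)
```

View pics/tr1.png

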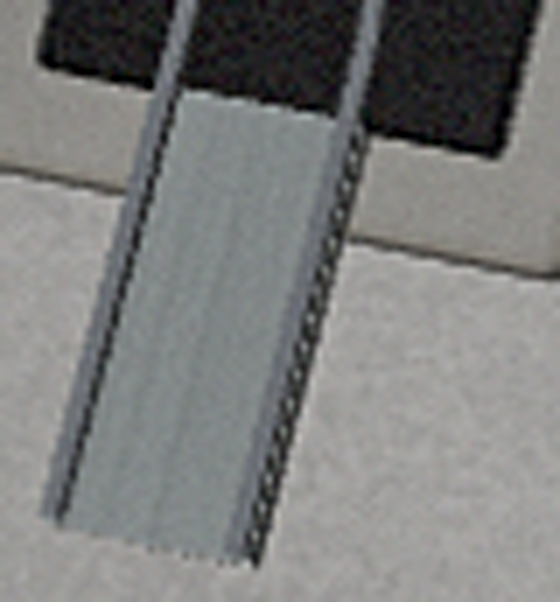

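View pics/tr2.png

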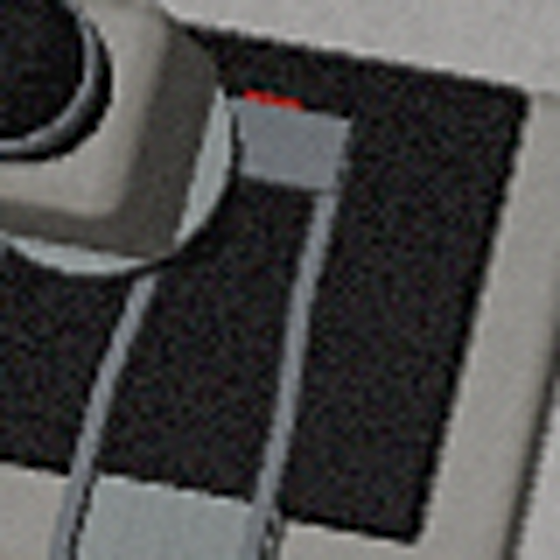

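View pics/sc2.png

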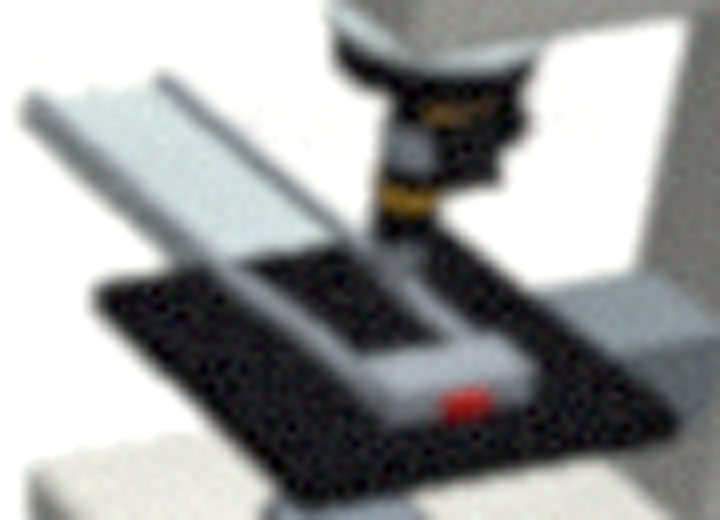

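```bash
cat >> h.py <<'E'
def edge(g,a,b,pol,w=3.0,n=60,trim=.08):
    """subpixel edge near segment a-b; pol +1: brighter to the right-hand normal (image) of a->b. returns fitted 2 pts, resid"""
    from scipy.ndimage import map_coordinates
    a=np.array(a,float);b=np.array(b,float);t=(b-a)/np.linalg.norm(b-a);nrm=np.array([-t[1],t[0]])
    o=np.arange(-w,w+.01,.25);S=np.linspace(trim,1-trim,n)
    P=a+(b-a)*S[:,None]
    q=P[:,None]+o[None,:,None]*nrm
    v=map_coordinates(g,[q[...,1],q[...,0]],order=1)
    v=cv2.GaussianBlur(v,(0,0),2.0)
    gr=pol*np.gradient(v,axis=1)
    k=gr.argmax(1);E=P+o[k][:,None]*nrm
    s=(E-a)@t;h=(E-a)@nrm
    for _ in range(4):
        c=np.polyfit(s,h,1);r=abs(h-np.polyval(c,s));keep=r<=max(.4,2*np.median(r));s,h=s[keep],h[keep]
    L=np.linalg.norm(b-a)
    return np.array([a+t*x+nrm*np.polyval(c,x) for x in (0,L)]),np.std(h-np.polyval(c,s)),len(s)
E
python3 - <<'E'
from h import *
d=cam("top")
ims=np.mean([cam("top")["color"].astype(float) for _ in range(4)],0);g=cv2.cvtColor(ims.astype(np.float32),cv2.COLOR_RGB2GRAY)
print("cam",ray(d,[(300,200)])[0])
T1=lambda x,y:(128+x/7-.4,180+y/7-.4)
T2=lambda x,y:(140+x/7-.4,125+y/7-.4)
# normal = (-ty,tx): for line going down(t=(0,1)) normal=(-1,0) left ; pol: brighter toward normal
L={"Lout(+33,126)":(T1(130,200),T1(45,500),+1,126),
"Lin(+26,126)":(T1(160,160),T1(62,510),+1,126),
"Rin(-26,126)":(T1(327,180),T1(235,540),+1,126),
"Rout(-33,126)":(T1(345,180),T1(250,550),+1,126),
"end(-211,120)":(T1(75,523),T1(225,555),+1,120),
"stagefar(75,120)":(T2(220,28),T2(510,91),-1,120),
"lipnear(26,132)":(T2(245,180),T2(330,190),-1,132),
"stageright(-75,120)":(T2(522,105),T2(420,525),-1,120),
"stagenear(-75,120)":(T1(375,130),T1(490,153),+1,120)}
for k,(a,b,p,z) in L.items():
    if k.startswith("Rin") or k.startswith("Lout"): pass
    E,r,n=edge(g,a,b,p)
    X=onplane(d,E,z)[:,:2];v=X[1]-X[0]
    print(k,E.round(1).tolist(),X.round(1).tolist(),"ang",round(np.degrees(np.arctan2(v[1],v[0])),2),"res",round(r,2),n)
E
```

```text
cam [ 386.98363975 -173.05394912 1150.41100818]
Lout(+33,126) [[147.5, 208.6], [135.8, 251.5]] [[552.3, 205.3], [459.4, 222.5]] ang 169.53 res 0.07 47
Lin(+26,126) [[149.2, 202.1], [135.6, 252.2]] [[566.5, 202.8], [458.0, 222.9]] ang 169.54 res 0.09 60
Rin(-26,126) [[175.7, 205.7], [162.3, 257.0]] [[559.7, 144.8], [448.9, 165.3]] ang 169.49 res 0.09 60
Rout(-33,126) [[175.9, 205.1], [162.0, 257.8]] [[561.0, 144.5], [447.2, 165.7]] ang 169.47 res 0.08 60
end(-211,120) [[138.1, 255.5], [159.4, 260.4]] [[451.6, 219.3], [442.0, 172.8]] ang -101.68 res 0.21 52
stagefar(75,120) [[171.0, 128.8], [212.7, 136.7]] [[735.1, 170.4], [718.2, 75.7]] ang -100.14 res 0.07 60
lipnear(26,132) [[174.7, 149.9], [186.7, 151.9]] [[682.9, 154.5], [678.7, 127.6]] ang -98.88 res 0.15 60
stageright(-75,120) [[215.0, 139.8], [199.8, 199.7]] [[711.1, 70.0], [574.9, 95.0]] ang 169.59 res 0.07 60
stagenear(-75,120) [[181.0, 199.0], [197.5, 202.0]] [[575.7, 136.2], [569.5, 99.8]] ang -99.64 res 0.15 60
```

Run:
```python
from h import *
from scipy.ndimage import map_coordinates
d=cam("top")
ims=np.mean([cam("top")["color"].astype(float) for _ in range(6)],0);g=cv2.cvtColor(ims.astype(np.float32),cv2.COLOR_RGB2GRAY)
th=np.radians(-10.48);ex=np.array([np.cos(th),np.sin(th)]);ey=np.array([-ex[1],ex[0]])
c0=276.7 # trial ey coordinate of axis
s0=651
for (xa,xb) in((-200,-140),(-140,-85)):
  ys=np.arange(-45,45.1,1.);xs=np.linspace(xa,xb,80)
  P=[(ex*(s0-29+x*1.0)+ey*(c0+y)).tolist()+[126] for y in ys for x in xs]
  p=proj(d,P);v=map_coordinates(g,[p[:,1],p[:,0]],order=1).reshape(len(ys),-1).mean(1)
  print(xa,[(int(y),int(k)) for y,k in zip(ys,v)])
# along axis
def along(y0,y1,x0,x1,z):
  xs=np.arange(x0,x1,1.);yy=np.linspace(y0,y1,40)
  P=[(ex*x+ey*(c0+y)).tolist()+[z] for x in xs for y in yy]
  p=proj(d,P);v=map_coordinates(g,[p[:,1],p[:,0]],order=1).reshape(len(xs),-1).mean(1)
  print([(int(x),int(k)) for x,k in zip(xs,v)])
along(-20,20,392,422,120)
along(-25,-8,625,700,132)
```

```text
-200 [(-45, 114), (-44, 115), (-43, 117), (-42, 119), (-41, 117), (-40, 102), (-39, 72), (-38, 47), (-37, 45), (-36, 55), (-35, 55), (-34, 50), (-33, 59), (-32, 74), (-31, 79), (-30, 79), (-29, 78), (-28, 81), (-27, 87), (-26, 93), (-25, 96), (-24, 96), (-23, 96), (-22, 95), (-21, 94), (-20, 94), (-19, 95), (-18, 94), (-17, 94), (-16, 95), (-15, 95), (-14, 95), (-13, 95), (-12, 94), (-11, 94), (-10, 94), (-9, 94), (-8, 94), (-7, 93), (-6, 91), (-5, 90), (-4, 91), (-3, 93), (-2, 96), (-1, 96), (0, 96), (1, 96), (2, 95), (3, 95), (4, 96), (5, 96), (6, 96), (7, 95), (8, 94), (9, 92), (10, 92), (11, 93), (12, 94), (13, 96), (14, 96), (15, 97), (16, 96), (17, 95), (18, 94), (19, 94), (20, 94), (21, 90), (22, 77), (23, 55), (24, 43), (25, 52), (26, 69), (27, 78), (28, 79), (29, 80), (30, 85), (31, 96), (32, 107), (33, 113), (34, 113), (35, 112), (36, 112), (37, 112), (38, 111), (39, 111), (40, 111), (41, 111), (42, 110), (43, 110), (44, 111), (45, 111)]
-140 [(-45, 103), (-44, 104), (-43, 105), (-42, 107), (-41, 106), (-40, 94), (-39, 71), (-38, 51), (-37, 47), (-36, 54), (-35, 53), (-34, 
[... 1302 characters left out ...]
37, 22), (638, 22), (639, 22), (640, 22), (641, 24), (642, 30), (643, 40), (644, 58), (645, 74), (646, 80), (647, 81), (648, 79), (649, 78), (650, 78), (651, 79), (652, 79), (653, 78), (654, 78), (655, 77), (656, 77), (657, 77), (658, 77), (659, 77), (660, 77), (661, 77), (662, 78), (663, 79), (664, 80), (665, 80), (666, 80), (667, 72), (668, 55), (669, 35), (670, 23), (671, 19), (672, 18), (673, 17), (674, 17), (675, 17), (676, 18), (677, 18), (678, 19), (679, 18), (680, 18), (681, 17), (682, 17), (683, 17), (684, 16), (685, 15), (686, 19), (687, 29), (688, 48), (689, 74), (690, 100), (691, 114), (692, 117), (693, 114), (694, 113), (695, 112), (696, 111), (697, 111), (698, 111), (699, 111)]
```

```bash
cat >> h.py <<'E'
TH=-10.48
_t=np.radians(TH);EX=np.array([np.cos(_t),np.sin(_t)]);EY=np.array([-EX[1],EX[0]])
DOCK=EX*616.5+EY*276.0
def dk(x,y,h):  # dock coords -> world
    return (DOCK+EX*x+EY*y).tolist()+[120.+h]
E
python3 - <<'E'
from h import *
print(DOCK,dk(-210,0,0),dk(-115,0,0))
for off in(0,180,-180):
  for p,y in(([464.5,-250.2,24],2.28),([464.5,-250.2,220],2.28),(dk(-215,0,60),TH),(dk(-215,0,24),TH),(dk(-115,0,24),TH)):
    q=ctrl.ik(p,[180,0,y+off]);print(off,None if q is None else np.round(q,1))
E
```

```text
[656.41810356 159.25929586] [449.92122698968683, 197.45667753736444, 120.0] [543.3364806761995, 180.17690963717288, 120.0]
0 [-10.8  41.2  49.3 118.2 -47.3  42.8 -18.9]
0 [-17.8  22.6  55.2 107.8 -21.2  60.6 -41.8]
0 [ -62.6   17.9   41.3  115.4  -14.9   51.9 -113.9]
0 [ -61.4   21.2   40.6  117.7  -18.6   47.4 -110.4]
0 [ -52.1   29.4   40.8  106.2  -23.7   53.1 -100.8]
180 [  8.6  32.8  19.1 116.7 -18.8  33.4 133.1]
180 [-18.4  22.9  56.1 107.8 -21.7  60.8 138.8]
180 [-35.9  15.4   6.8 113.4  -2.3  51.3  51.7]
180 [-35.3  18.2   6.2 115.8  -2.7  46.2  52. ]
180 [-28.8  25.2   7.  104.3  -3.8  50.7  59.5]
-180 [  8.6  32.8  19.1 116.7 -18.8  33.4 133.1]
-180 [-18.4  22.9  56.1 107.8 -21.7  60.8 138.8]
-180 [-35.9  15.4   6.8 113.4  -2.3  51.3  51.7]
-180 [-35.3  18.2   6.2 115.8  -2.7  46.2  52. ]
-180 [-28.8  25.2   7.  104.3  -3.8  50.7  59.5]
```

Run:
```python
from h import *
o=[180,0,2.28]
ctrl.move_pose([400,250,290],[180,0,40]); print(np.round(ctrl.current_joint_positions(),1),ctrl.current_clock())
ctrl.line_to([464.5,-250.2,150],o,feed=220); print(np.round(ctrl.current_joint_positions(),1),ctrl.current_clock())
for n in("scene","top"): 
    d=cam(n)
    crop(d,*( (190,130,350,260) if n=="scene" else (290,170,430,290)),5,"pre_"+n)
print(ctrl.current_eef_pos(),ctrl.current_contact_force())
```

```text
[-64.6   7.4  29.7 107.5  -4.   66.  -83.2] 2.1833
[-10.7  25.9  45.7 112.3 -23.6  51.5 -40.5] 4.7083
[ 464.6679592  -249.58671437  150.10565772] [-0.12615007  0.8689277   0.71480717]
```

View pics/pre_scene.png

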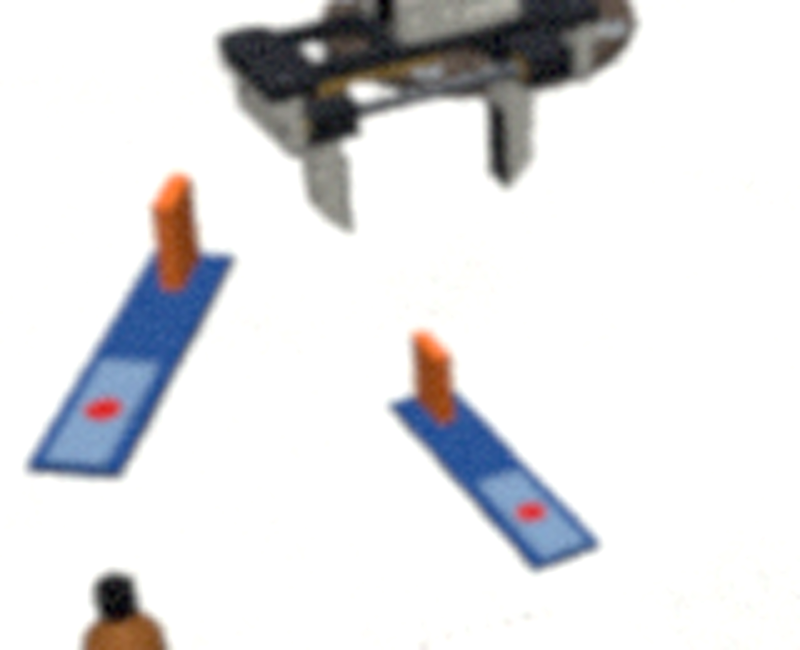

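The scene crop shows the open jaws centred above the small carrier's fin (crop (435,380)), straddling it. I'll descend and grip.

Run:
```python
from h import *
o=[180,0,2.28]
print(ctrl.line_to([464.5,-250.2,24],o,feed=100,max_force=10),ctrl.current_eef_pos())
ctrl.grasp(45); print("gap",ctrl.current_finger_gap(),ctrl.current_contact_force())
p=ctrl.current_eef_pos()
ctrl.line_to([464.5,-250.2,210],o,feed=150)
print("gap",ctrl.current_finger_gap(),ctrl.current_eef_pos(),ctrl.current_contact_force(),ctrl.current_wrist_torque())
crop(cam("scene"),190,80,350,240,4,"lift_s");crop(cam("top"),290,130,430,290,4,"lift_t");print(ctrl.current_clock())
```

```text
False [ 464.87554976 -250.39948133   24.5086134 ]
gap 0.10842233254548375 [-0.09791823 -0.26016045 -0.15375175]
gap 0.10456955330006128 [ 464.04020108 -249.85643338  209.23879303] [ 0.16638105  0.29474246 -1.4592322 ] [-0.01683038  0.23353244 -0.03883616]
8.9417
```

View pics/lift_s.png

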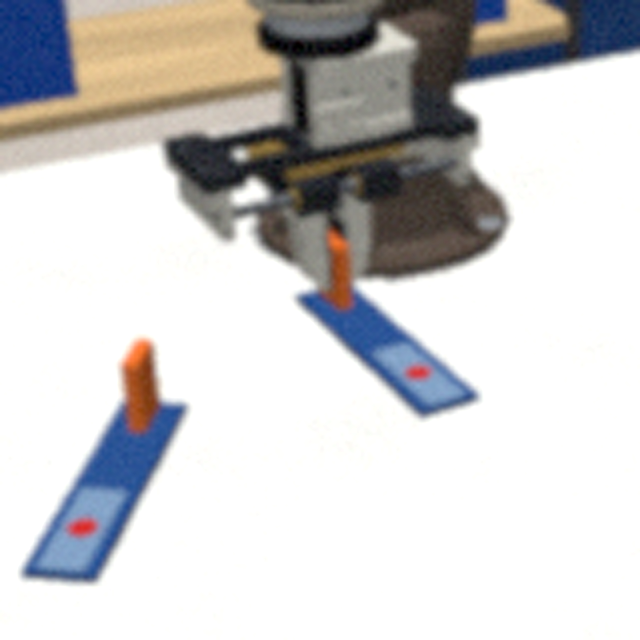

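View pics/lift_t.png

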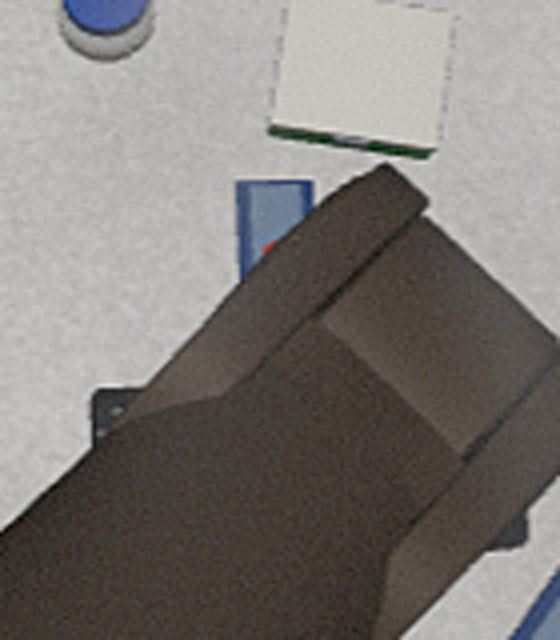

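The carrier is lifted, gap 0.105 (about 9.6 mm, which fits the fin). I'll check for pitch sag by triangulating the front corner, seen at top (349.2,175.2) and scene (309.2,179.2).

Run:
```python
from h import *
d=cam("top");s=cam("scene")
X,e=tri(d,(290+237/4-.4,130+182/4-.4),s,(190+477/4-.4,80+396/4-.4));print("front+y",X,e)
X,e=tri(d,(290+313/4-.4,130+182/4-.4),s,(190+423/4-.4,80+413/4-.4));print("front-y",X,e)
for z in(180,185,190): print(z,onplane(s,[(190+477/4-.4,80+396/4-.4),(190+423/4-.4,80+413/4-.4),(190+298/4-.4,80+298/4-.4)],z).round(1).tolist())
p=np.array(ctrl.current_eef_pos());a=np.radians(2.28)
for x,y in((155,20),(155,-20),(-20,-20)): print("expect",p[:2]+[x*np.cos(a)-y*np.sin(a),x*np.sin(a)+y*np.cos(a)],p[2]-24+5)
```

```text
front+y [ 619.55845584 -224.03542372  188.0170258 ] 2.8648025286250824
front-y [ 620.67032737 -262.29352317  187.65181842] 4.614325629432829
180 [[608.2, -216.4, 180.0], [610.3, -254.7, 180.0], [435.6, -262.0, 180.0]]
185 [[615.6, -220.3, 185.0], [617.7, -258.3, 185.0], [444.6, -265.5, 185.0]]
190 [[623.0, -224.2, 190.0], [625.1, -261.9, 190.0], [453.6, -269.0, 190.0]]
expect [ 618.28113786 -223.94204345] 190.46758349047215
expect [ 619.87245808 -263.91037717] 190.46758349047215
expect [ 445.01099808 -270.87240312] 190.46758349047215
```

Run:
```python
from h import *
o=[180,0,TH]
print(ctrl.ik(dk(-215,0,85),o))
ctrl.line_to(dk(-215,0,85),o,feed=200)
ctrl.line_to(dk(-215,0,44),o,feed=100)
print("gap",ctrl.current_finger_gap(),ctrl.current_eef_pos(),dk(-215,0,44),ctrl.current_contact_force(),np.round(ctrl.current_joint_positions(),1))
d=cam("top");s=cam("scene")
crop(s,360,80,500,200,5,"tr_s");crop(d,90,120,250,280,4,"tr_t");print(ctrl.current_clock())
```

```text
[ -69.01071665   17.26741909   49.43086112  113.89217424  -15.8361807
   55.71781831 -112.29183294]
gap 0.10280931024709725 [445.22765848 198.07647925 164.13708148] [445.0046346903967, 198.36613900579556, 164.0] [ 0.36222547  0.17530436 -1.49560632] [ -65.7   20.5   46.2  116.7  -19.1   50.5 -109.4]
12.0917
```

View pics/tr_s.png

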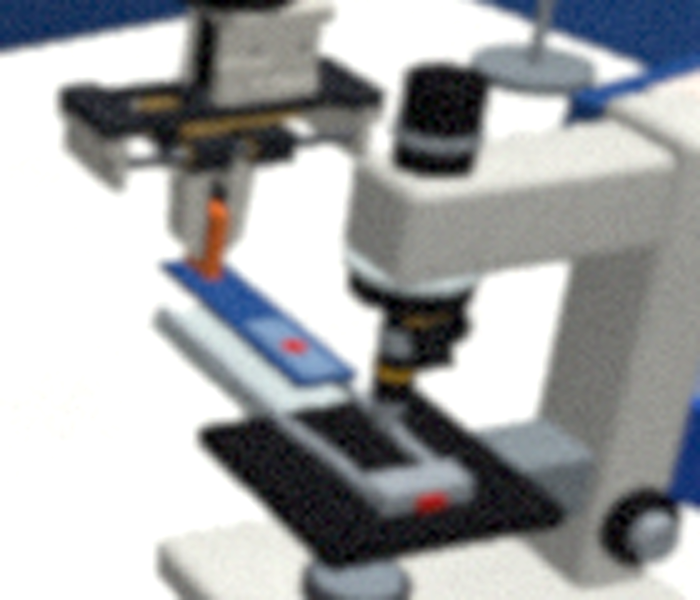

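View pics/tr_t.png

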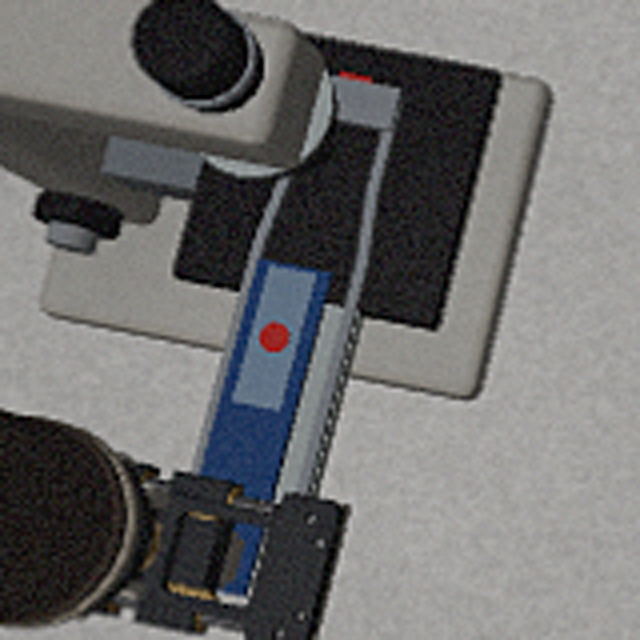

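Run:
```python
from h import *
d=cam("top");im=d["color"].astype(np.float32)
g=(im[...,2]-im[...,0]) # blueness
T=lambda x,y:(90+x/4-.4,120+y/4-.4)
for k,(a,b,p,z) in {"L":(T(260,270),T(205,465),-1,145),"R":(T(328,280),T(287,450),1,140),"F":(T(268,262),T(325,272),1,145)}.items():
    E,r,n=edge(g,a,b,p)
    X=onplane(d,E,z)[:,:2]-DOCK
    print(k,np.c_[X@EX,X@EY].round(1).tolist(),"ang",round(np.degrees(np.arctan2(*(X[1]-X[0])[::-1])),2),r,n)
p=np.array(ctrl.current_eef_pos())[:2]-DOCK;print(p@EX,p@EY,ctrl.current_tcp_rot())
```

```text
L [[-64.3, 19.8], [-171.2, 19.8]] ang 169.53 0.06254332264070989 60
R [[-61.9, -18.9], [-154.8, -18.8]] ang 169.45 0.08996602710555361 60
F [[-57.3, 13.5], [-57.9, -18.0]] ang -101.7 0.09755672112764899 60
-214.55325942331984 0.2273123190889089 [-1.79954298e+02 -4.59285339e-02 -1.04801943e+01]
```

Carrier is centred to 0.5 mm and parallel to 0.1° over the track, with its front at dock x -57.5. Now I'll lower it.

Run:
```python
from h import *
o=[180,0,TH]
f0=np.array(ctrl.current_contact_force())
print(ctrl.line_to(dk(-215,-.3,27),o,feed=60,max_force=8),ctrl.current_eef_pos())
print(ctrl.line_to(dk(-215,-.3,21),o,feed=12,max_force=3.5))
print(ctrl.current_eef_pos(),np.array(ctrl.current_contact_force())-f0,ctrl.current_wrist_torque(),ctrl.current_finger_gap(),ctrl.current_clock())
d=cam("top");s=cam("scene")
crop(s,360,100,500,220,5,"dn_s");crop(d,90,120,250,280,4,"dn_t")
```

```text
False [444.69144923 197.81055855 146.57484931]
True
[445.17692924 198.20639061 143.95436995] [-0.50253036 -0.06354473  7.23887489] [-0.14996976  0.3893689   0.04733657] 0.10465783911888873 12.9417
```

View pics/dn_s.png

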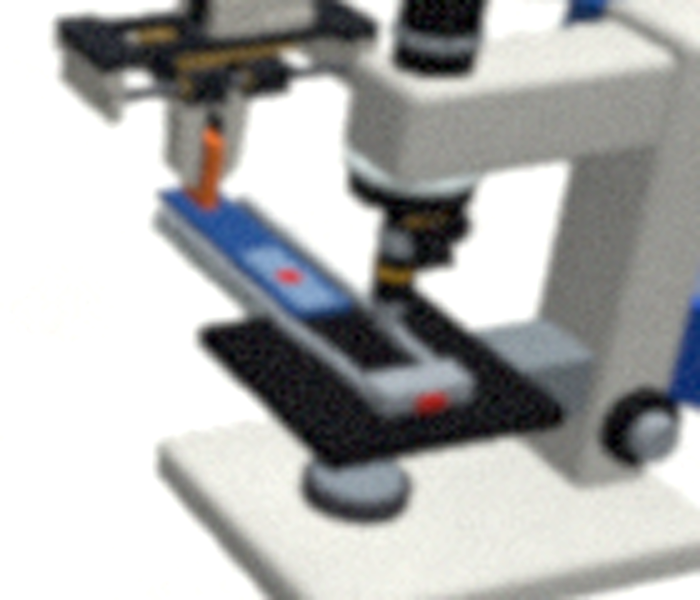

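View pics/dn_t.png

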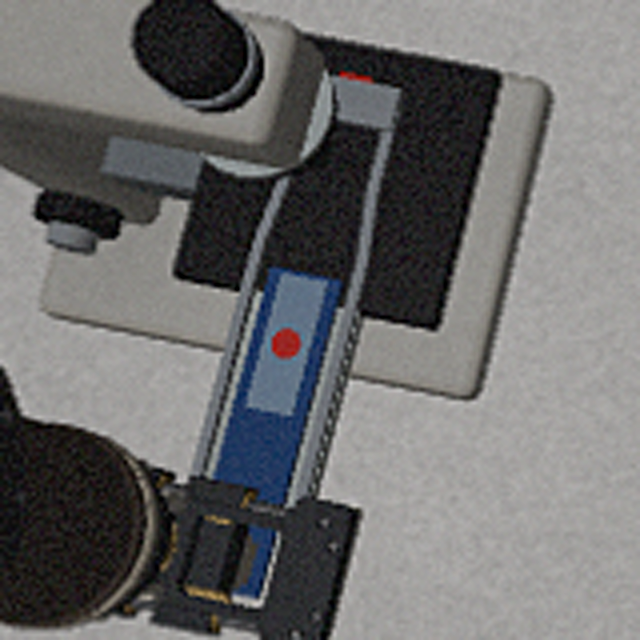

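It lies flat between the guides (TCP z 144.0, exactly nominal). Sliding to just short of the stop.

Run:
```python
from h import *
o=[180,0,TH]
f0=np.array(ctrl.current_contact_force())
def rep():
    p=np.array(ctrl.current_eef_pos());q=p[:2]-DOCK;f=np.array(ctrl.current_contact_force())
    print("x %.2f y %.2f z %.2f"%(q@EX,q@EY,p[2]),"F x %.1f y %.1f z %.1f"%(f[:2]@EX,f[:2]@EY,f[2]),"gap %.3f"%ctrl.current_finger_gap(),"t %.1f"%ctrl.current_clock())
rep()
for x in (-190,-170,-150,-135):
    r=ctrl.line_to(dk(x,-.3,24),o,feed=40,max_force=12); rep()
    if r: print("stopped");break
d=cam("top");s=cam("scene")
crop(s,360,100,500,220,5,"sl_s");crop(d,90,120,250,280,4,"sl_t")
```

```text
x -214.81 y -0.14 z 143.94 F x -2.0 y -1.1 z 6.8 gap 0.108 t 13.0
x -214.85 y -0.14 z 143.95 F x -2.3 y -0.3 z 6.3 gap 0.109 t 13.3
stopped
```

View pics/sl_s.png

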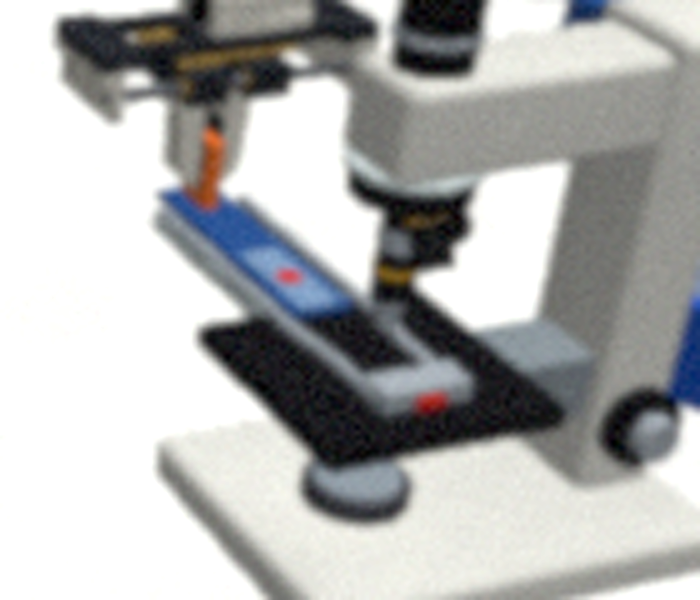

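View pics/sl_t.png

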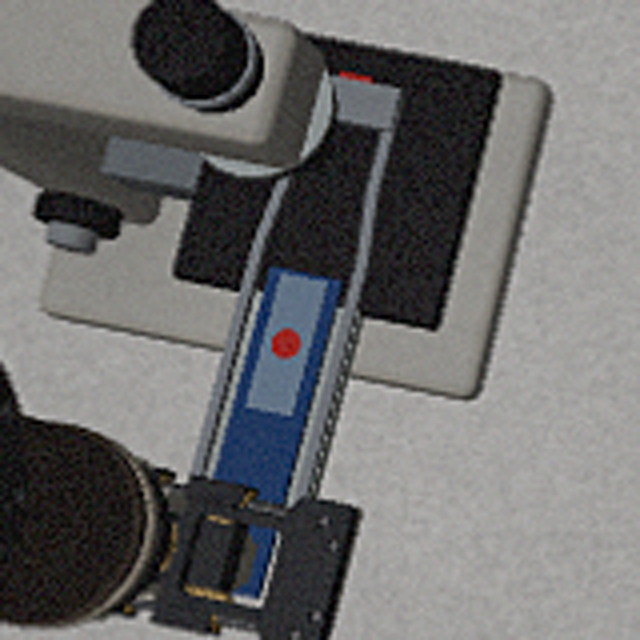

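```bash
cat >> h.py <<'E'
def rep(tag=""):
    p=np.array(ctrl.current_eef_pos());q=p[:2]-DOCK;f=np.array(ctrl.current_contact_force())
    print(tag,"x %.2f y %.2f z %.2f"%(q@EX,q@EY,p[2]),"F x %.1f y %.1f z %.1f"%(f[:2]@EX,f[:2]@EY,f[2]),"gap %.3f"%ctrl.current_finger_gap(),"t %.1f"%ctrl.current_clock())
    return q@EX
E
python3 - <<'E'
from h import *
o=[180,0,TH]
ctrl.line_to(dk(-214.8,-.2,24.5),o,feed=5); rep("relaxed")
r=ctrl.line_to(dk(-210,-.3,24.4),o,feed=15,max_force=15); rep(r)
if not r:
  for x in (-190,-170,-150,-135):
    r=ctrl.line_to(dk(x,-.3,24.3),o,feed=30,max_force=15); rep(r)
    if r: break
E
```

```text
relaxed x -214.96 y -0.26 z 144.37 F x 0.1 y 0.8 z -1.4 gap 0.105 t 13.8
False x -209.89 y -0.40 z 144.34 F x -0.3 y -0.0 z -1.8 gap 0.107 t 14.2
False x -190.12 y -0.37 z 144.23 F x -0.6 y -0.0 z -1.2 gap 0.105 t 15.1
False x -170.16 y -0.39 z 144.22 F x -0.3 y -0.4 z -1.7 gap 0.104 t 15.9
False x -150.13 y -0.36 z 144.22 F x -0.0 y 0.5 z -2.1 gap 0.109 t 16.7
False x -135.01 y -0.42 z 144.20 F x 0.2 y -0.1 z -1.9 gap 0.107 t 17.3
```

Run:
```python
from h import *
o=[180,0,TH]
ctrl.line_to(dk(-135,-.3,24.0),o,feed=5,max_force=4); rep("low")
d=cam("top");s=cam("scene")
crop(s,360,100,500,220,5,"s2_s");crop(d,90,120,250,280,4,"s2_t")
```

```text
low x -135.12 y -0.30 z 144.01 F x -0.6 y 0.1 z -0.6 gap 0.105 t 17.6
```

View pics/s2_s.png

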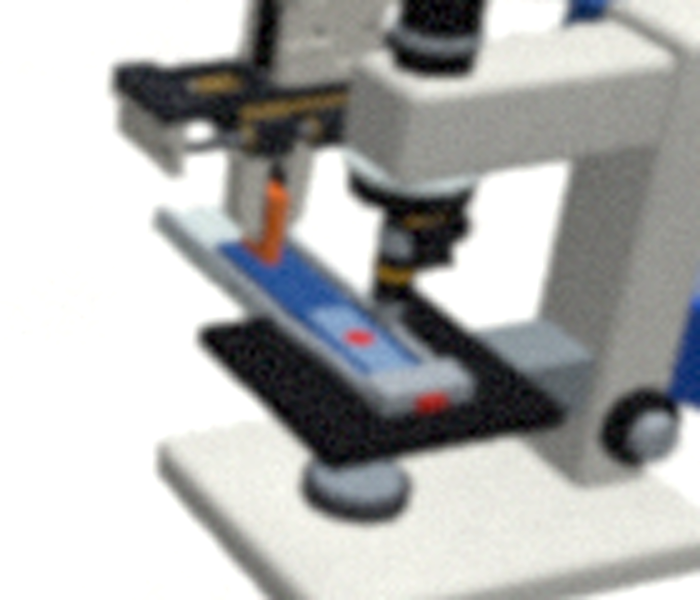

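View pics/s2_t.png

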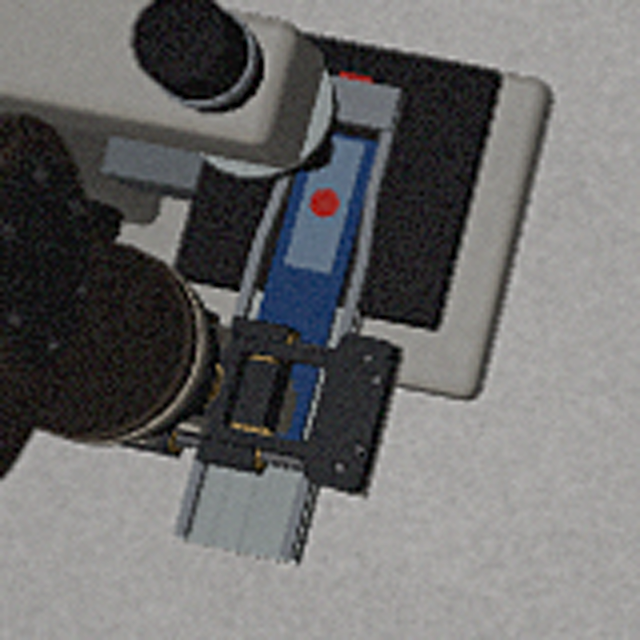

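Run:
```python
from h import *
d=cam("top");s=cam("scene")
crop(s,360,0,560,150,4,"w_s");crop(d,0,80,200,280,3,"w_t")
```

```text
(no output)
```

View pics/w_s.png

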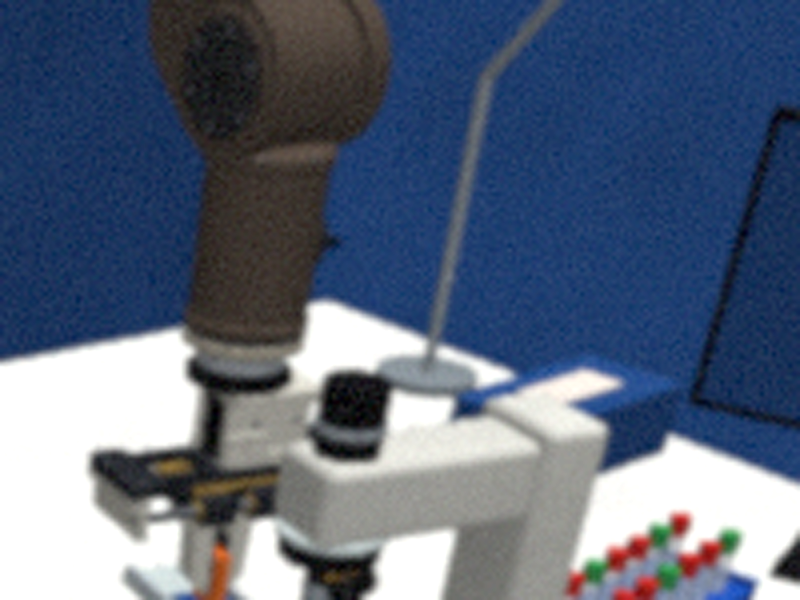

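View pics/w_t.png

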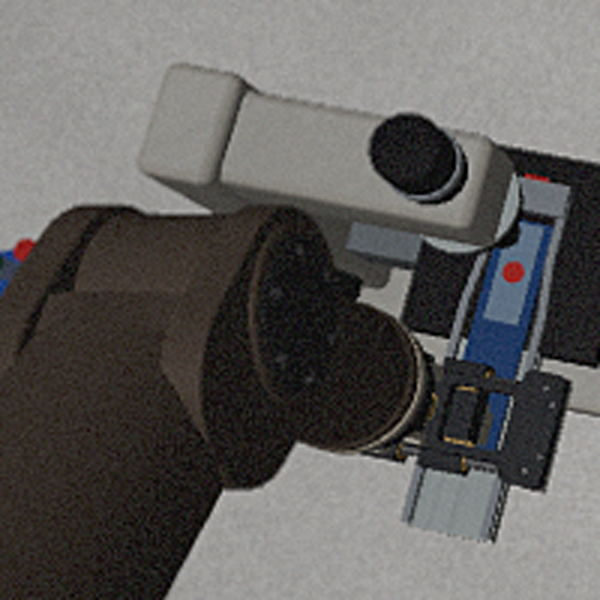

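The tall wrist is above and clear of the beam. The carrier's front is just before the lip in the top crop at y≈140. I'll firm up the grip and press in small steps while watching force.

Run:
```python
from h import *
o=[180,0,TH]
ctrl.grasp(58); rep("grip")
r=ctrl.line_to(dk(-128,-.3,24.0),o,feed=20,max_force=12); rep(r)
if not r:
  x=-128
  while x<-108:
    x+=1
    r=ctrl.line_to(dk(x,-.3,24.0),o,feed=8,max_force=14); rep((x,r))
    f=np.array(ctrl.current_contact_force())[:2]@EX
    if r or f<-14: break
d=cam("top");s=cam("scene")
crop(s,400,140,480,200,8,"h_s");crop(d,140,125,220,205,7,"h_t")
```

```text
grip x -135.11 y -0.30 z 144.01 F x -1.1 y 0.2 z 0.8 gap 0.102 t 18.0
False x -127.54 y -0.35 z 144.00 F x 0.7 y 0.3 z -0.3 gap 0.103 t 18.5
(-127, False) x -127.15 y -0.32 z 144.02 F x -1.7 y 0.2 z 1.9 gap 0.104 t 18.8
(-126, False) x -125.93 y -0.23 z 144.02 F x -1.5 y 0.2 z 0.8 gap 0.107 t 19.1
(-125, False) x -124.89 y -0.23 z 144.00 F x -1.6 y 0.2 z 1.9 gap 0.109 t 19.3
(-124, False) x -123.87 y -0.25 z 144.02 F x -1.8 y -0.8 z 2.7 gap 0.106 t 19.6
(-123, False) x -122.99 y -0.27 z 144.02 F x -2.2 y -0.3 z 3.2 gap 0.107 t 19.9
(-122, False) x -122.94 y -0.27 z 143.99 F x -6.4 y -1.1 z 8.0 gap 0.111 t 20.1
(-121, False) x -122.22 y -0.22 z 143.98 F x -7.9 y -0.6 z 8.5 gap 0.105 t 20.4
(-120, False) x -121.52 y -0.18 z 143.99 F x -10.2 y -0.9 z 10.5 gap 0.110 t 20.7
(-119, False) x -120.81 y -0.15 z 144.00 F x -11.4 y -1.3 z 10.8 gap 0.108 t 21.0
(-118, False) x -120.13 y -0.13 z 143.99 F x -12.2 y -0.4 z 12.1 gap 0.108 t 21.2
(-117, False) x -119.41 y -0.14 z 143.96 F x -14.3 y -0.8 z 13.3 gap 0.107 t 21.5
```

View pics/h_s.png

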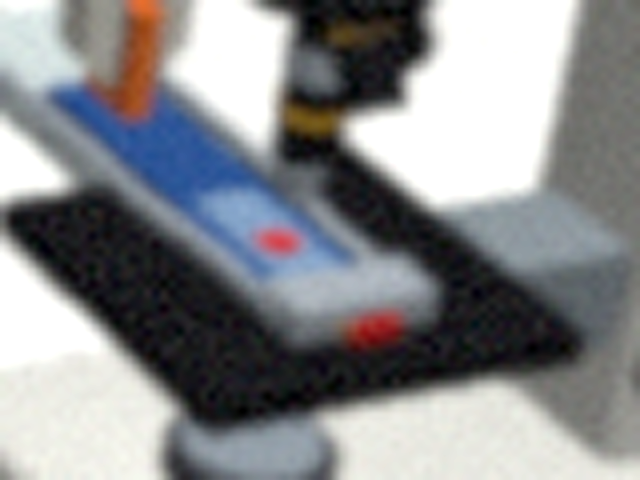

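View pics/h_t.png

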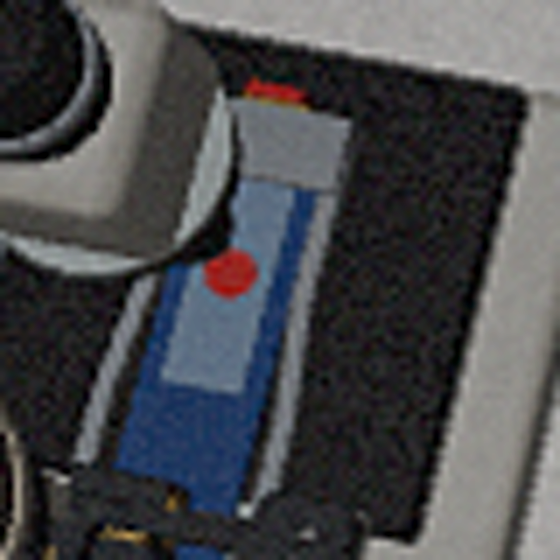

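The stop is moving: contact at TCP x≈-123, and the red stub is coming out (top crop (277,92)). Home should be near -115. The downward force is building up friction, so I'll raise z slightly and continue until the position stalls.

Run:
```python
from h import *
o=[180,0,TH]
x=-117
ctrl.line_to(dk(x,-.3,24.6),o,feed=5); last=rep("up")
while x<-100:
    x+=1
    ctrl.line_to(dk(x,-.3,24.6),o,feed=8,max_force=15); n=rep(x)
    f=np.array(ctrl.current_contact_force());
    if f[:2]@EX<-24 or abs(f[2])>22: break
    if n>-117.5 and n-last<.25: break
    last=n
d=cam("top");s=cam("scene")
crop(s,400,140,480,200,8,"h2_s");crop(d,140,125,220,205,7,"h2_t")
```

```text
up x -118.60 y -0.37 z 144.08 F x -8.5 y -0.0 z 3.0 gap 0.105 t 21.9
-116 x -117.90 y -0.31 z 144.04 F x -8.6 y -1.0 z 4.9 gap 0.102 t 22.2
-115 x -117.15 y -0.29 z 144.04 F x -10.7 y -0.8 z 6.6 gap 0.104 t 22.4
-114 x -116.46 y -0.27 z 144.00 F x -11.0 y -1.3 z 6.4 gap 0.105 t 22.7
-113 x -115.69 y -0.27 z 144.03 F x -12.8 y -0.1 z 8.8 gap 0.102 t 23.0
-112 x -115.03 y -0.22 z 144.04 F x -13.9 y -0.3 z 9.4 gap 0.107 t 23.3
-111 x -115.01 y -0.23 z 144.02 F x -18.7 y -0.9 z 14.5 gap 0.105 t 23.5
```

View pics/h2_s.png

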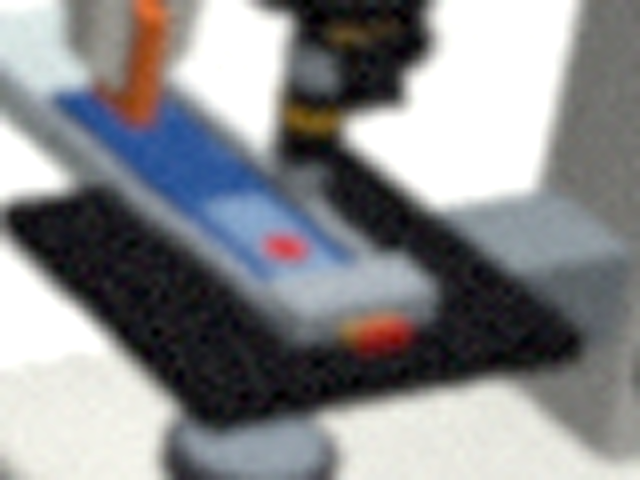

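View pics/h2_t.png

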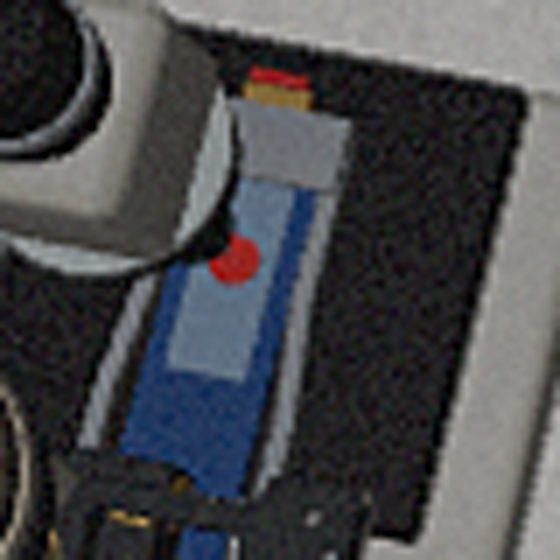

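The position stalled at x=-115.0, 8.0 mm past first contact, with force rising and no motion. The stub is well out. I'll add one small step of push, hold for a second and verify.

Run:
```python
from h import *
o=[180,0,TH]
ctrl.line_to(dk(-110.2,-.3,24.7),o,feed=5,max_force=12); rep("push")
ctrl.sleep(1.2); rep("held")
d=cam("top");s=cam("scene")
crop(d,140,125,220,205,7,"f_t");cv2.imwrite("pics/f_s.png",cv2.cvtColor(s["color"],cv2.COLOR_RGB2BGR))
hsv=cv2.cvtColor(d["color"],cv2.COLOR_RGB2HSV);m=(((hsv[...,0]<8)|(hsv[...,0]>172))&(hsv[...,1]>130)&(hsv[...,2]>60)).astype(np.uint8)
m[:, :150]=0;m[:,200:]=0
n,l,st,c=cv2.connectedComponentsWithStats(m)
for i in range(1,n):
  if st[i][4]>4:
    X=onplane(d,[c[i]],126)[0][:2]-DOCK; print(c[i],st[i][4],"dock",X@EX,X@EY)
```

```text
push x -115.03 y -0.24 z 143.95 F x -21.4 y -1.7 z 15.5 gap 0.105 t 23.9
held x -114.99 y -0.22 z 143.98 F x -20.9 y -1.7 z 16.1 gap 0.107 t 25.1
[179.38888889 135.72222222] 18 dock 61.92361876865434 0.3795732094749216
[173.4516129  161.83870968] 31 dock 1.2444932243357303 -2.027715025309915
```

View pics/f_s.png

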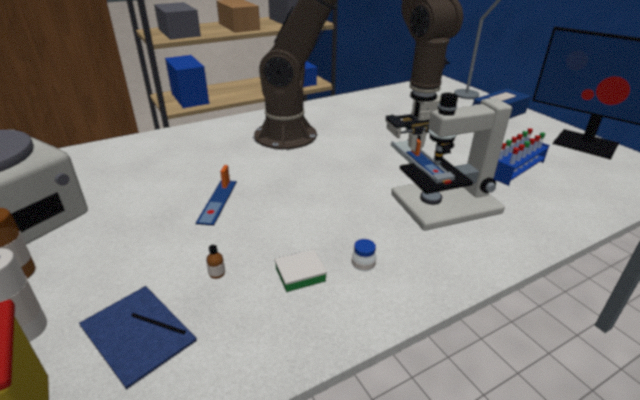

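View pics/f_t.png

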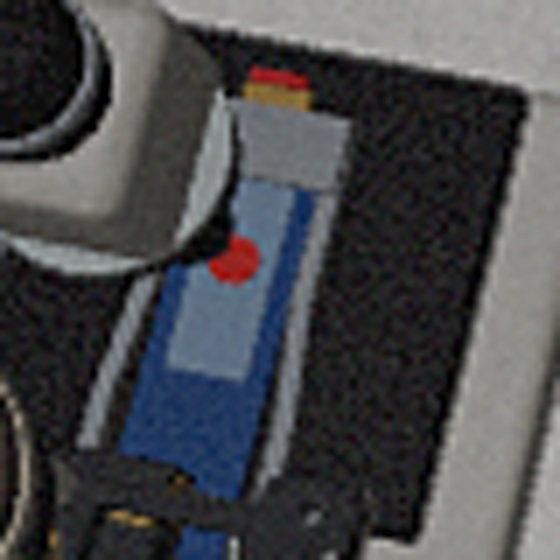

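The pose holds at 21 N, the stub is unchanged and fully out at top crop (278,85), and the bottle, jar and box are where they were. Handing in.

```bash
python3 -c "
from h import *
print(ctrl.finish_job());rep()"
```

```text
the job is handed in; nothing more can be done
None
the job is handed in; nothing more can be done
```

I handed the job in with the small blue carrier pressed home under the steel lip and the gripper still holding it. I gripped it by its fin, laid it flat between the guides and slid it in, finishing at about 25 s of the 58 s allowed.

**Home position:** the carrier first met the stop at TCP dock x ≈ -123 and stalled at -115.0, which matches the 8 mm stroke. After that the force rose from 14 to 21 N with no further motion. The hold was steady for 1.2 s, and the red stub was fully out in the top view.

**Bystanders and objective:** the bottle, jar and slide box looked unmoved in the last scene picture, which I checked by eye only. I saw no contact with the objective in the pictures, but there was no direct reading for it.

**Failed or disagreeing checks:**
- **False stop:** the first slide tripped its 12 N force limit without moving, because the carrier was pressed down too hard. I eased it up by about 0.4 mm and the slide then went cleanly. That left it just clear of the track for most of the run, and I lowered it again before the lip.
- **Dock position:** my estimates of the dock along the track differed by 2–3 mm (614.7 to 617.7 mm), so I found home by force and stall.
- **Down-force:** about 16 N on the track remained during the final hold.

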